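# Hang the loop-handled foot file on the display carousel

### The arm

A 6-joint arm with a two-finger parallel gripper is mounted at the origin on the work surface. World frame = base frame: x ahead of the robot, y to its left, z up, the work surface at z = 0. Lengths are in m, angles in rad, forces in N, time in s.
With the tool pointing down it reaches from about 0.375 to 0.975 m from the base axis. Payload 3.8 kg.
Tool frame: the origin (TCP) lies at the very end of the fingers, on their centre line; the grasp point (between the pads) lies 19 mm behind it; z points along the fingers, y is the direction in which the jaws open and shut (so a half turn about z gives the same grasp; the last joint's range is limited). The gripper opens to 85 mm and grips with 20 to 120 N. Pads are 22 mm wide; open, the fingers measure 114 mm over their backs; the gripper's body (76 mm by 85 mm) begins 54 mm behind the grasp point. The pads swing forward as they close: fully open they stand 13 mm farther back than shut.
Start: joints at [1.112, 0.264, 1.604, -0, 1.274, -0.037], TCP at [0.276, 0.616, 0.231] pointing down, gripper open.
Joint ranges: [-2.63, 2.63], [-0.94, 2.18], [0.31, 2.57], [-1.31, 4.45], [0, 2.66], [-2.55, 2.55]. Speed limits (rad/s): [2.57, 2.57, 3.14, 3.14, 3.14, 3.14].

### API

Orientations are given as a rotation vector (axis times angle).
In Python, from workcell import status, read_camera, camera_info, order gives the robot as it stands.
- The arm moves only by the tool move_arm, never from a script. Its argument "deltas" is a list of rows, each a list of 3 entries, a list of its own where there are three numbers: the turn, a rotation vector about the world's x, y, z as a fraction of full scale, then the shift along the world's x, y, z as a fraction of full scale, then the closure, from -1 (fully open) to 1 (shut), so that 0 is half open. A call has 1 to 20 rows; each row is the pose to reach, as a shift and turn from the pose commanded when the call began; what a row does not reach only later rows make up. Full scale, the value 1, is 0.1 m for a shift and pi/2 rad for a turn. A row lasts 1/8 s, in which the tool goes at most 62.5 mm and 10.7 degrees, less where a joint would pass 70% of its speed; a pose out of reach is approached as far as the arm can. A call with a number of a shift or a turn outside -1 to 1 is refused whole. A call with a gripper value outside its range is refused whole. The fingers move at their own pace and stop on an object; "grip_force" is the grip in N (left out, the last holds). Time passes only in rows, so rows that repeat a pose let the fingers close. It gives the time, the measured TCP pose, the force and the opening at its end, in the units of the state.
- status.read_state(): the state, without advancing time (a new reading comes with each control period).
- read_camera(name): name is "scene" or "top"; returns (picture, depth): 400x640x3 uint8, red, green, blue; 400x640 float32, m along the optical axis (not along the pixel's ray), 0 where there is no reading.
- camera_info(name): a dict with "K" (3x3 intrinsics, pixels), "R" (3x3) and "t" (3): a world point X has camera coordinates R X + t. Camera axes: x right, y down, z forward; pixel columns grow to the right and rows downward; lengths in m; the calibration is good to about 2 mm. A picture is of the moment at which its call begins. camera_info takes no time and is no camera call.
- order.finish_job(): hands the job in, once; it reports no verdict.
The state is a dict: "time": time; "q": joint angles; "joint_vel": joint speeds; "joint_torque": joint torques, N m; "tool_pos": TCP position; "tcp_rot": TCP orientation; "wrist_force": force on the tool from outside, world axes, zero at the start; "torque": the same for the moment, N m; "width": opening from 0.0 (shut) to 1.0 (fully open).
Only numpy, scipy, OpenCV 4.12 (cv2) and the standard library are available. Lean on these libraries where they do the work, as an engineer would, in place of code of your own. Each camera call takes 0.05 s, during which the arm holds its last target. There are 200 camera calls.

### The job

Turn the counter-top display carousel (it has a knob on top) until its one empty hook points towards the robot's side of the counter. Then hang the foot file that has the loop on its handle on that hook by its loop, and leave it hanging still, with that hook still pointing that way.

Things in the scene. Friction and masses are not known exactly. Their poses are not given: they have to be found in the camera images.
- file: Foot file with a loop, flat on the counter, 90 g. Loop: inner dia 40, outer 60 mm, 10 mm bar. Origin: on the underside, below the loop's centre (8 mm up). x runs paddle to loop, z up. Handle 20 mm wide, 16 thick, x = -25 to -100 mm: grip across y near x = -75 (mass centre about -80). Paddle 42 mm wide, 12 thick, to x = -155. A file without loop, otherwise alike, lies on the opposite side.
- carousel (a joint): Angle of the carousel about its vertical axis, rad, counter-clockwise seen from above. 0: the empty hook points straight to the robot's side (world -x). Starts between 0.6 and 1.4. Light friction (0.12 N m); it stays where it is left. Its foot is fixed to the counter (disc of radius 90 mm, 20 mm high).
- free_hook (a point): Crook of the empty hook: centre of the 7 mm wire, 230 mm up, 110 mm out from the axis, where the arm (rising 25 mm towards the axis; 20 mm stop bead 44 mm from the prong) turns up into a prong, tip at 268 mm. x points to the axis. Loop lowered over the prong and let go: the file swings down and hangs between prong and bead. The other 3 hooks, 90 deg apart, carry fastened goods (within 140 mm of the axis, 60-270 mm up).
- knob_grip (a point): Grip point on the axis, 295 mm above the counter, on the carousel's knob: a black upright bar 56 mm long, 16 mm wide, from 270 to 310 mm height, on a disc of radius 30 mm with its top at 270 mm. The bar's length lies along this point's x, the line of the empty hook's arm; x points away from the empty hook.

How it is judged:
By the outcome, as a careful person would: the job done as asked, in the order asked, and still so for the second after the job is handed in, with the robot touching nothing.
It also fails if it takes over 56 s, if anything falls off the work surface, if the arm or the gripper's body presses on something with over 40 N, if the wrist force passes 120 N, or if a joint passes its speed limit or range.

## Working session

There is one attempt and no reset: what is moved stays moved. The work goes in short steps, Python scripts to look and compute and a tool call to move; the robot and the scene stay as the last step left them, time stands still between calls to the robot, and variables do not carry over. Pictures are saved under pics/ and viewed, about 8 in all and at most 12, crops included, and the job is handed in when it is done.

Besides the shell and the picture viewer there is one more tool, called after "Call:" by a JSON object that holds its "method" and its "body", one argument or row to a line. move_arm: Moves the arm, as the interface text tells. Its arguments: {"type":"object","properties":{"deltas":{"type":"array","items":{"type":"array"}},"grip_force":{"type":"number"}},"required":["deltas"]}

```bash
mkdir -p pics; cat > h.py <<'E'
import numpy as np, cv2
from workcell import status, read_camera, camera_info, order
def snap(n,f):
    im,d=read_camera(n); cv2.imwrite('pics/'+f,im[:,:,::-1]); np.savez('pics/'+f[:-4]+'.npz',im=im,d=d); return im,d
def ray(n,u,v,z):
    c=camera_info(n);K,R,t=[np.array(c[k]) for k in('K','R','t')]
    o=-R.T@t; r=R.T@np.linalg.solve(K,[u,v,1.]); return o+r*(z-o[2])/r[2]
def proj(n,X):
    c=camera_info(n);K,R,t=[np.array(c[k]) for k in('K','R','t')]
    p=K@(R@np.array(X,float)+t); return p[:2]/p[2]
def cloud(n,d):
    c=camera_info(n);K,R,t=[np.array(c[k]) for k in('K','R','t')]
    v,u=np.indices(d.shape); P=np.stack([(u-K[0,2])/K[0,0]*d,(v-K[1,2])/K[1,1]*d,d],-1)
    return (P-t)@R
E
python3 - <<'E'
from h import *
a,_=snap('scene','s0.png');b,_=snap('top','t0.png')
print(status.read_state())
for n in('scene','top'):
    c=camera_info(n);print(n,np.array(c['K']).round(1).tolist(),(-np.array(c['R']).T@np.array(c['t'])).round(3))
E
```

```text
{'time': 0.1, 'q': array([ 1.11209824e+00,  2.64699874e-01,  1.60529777e+00, -1.38142458e-05,
        1.27370097e+00, -3.69110715e-02]), 'joint_vel': array([ 0.00016479, -0.00440427, -0.00352203, -0.00038595, -0.00081356,
        0.0003835 ]), 'joint_torque': array([-5.26518634e-04, -5.16706359e+01, -3.68591738e+01, -6.99610678e-05,
        6.31294388e-03, -3.10815574e-05]), 'tool_pos': array([0.27604581, 0.61521655, 0.23003908]), 'tcp_rot': array([-0.65752917, -3.0714955 ,  0.00321156]), 'wrist_force': array([-0.36045568,  0.26934068, -0.55011467]), 'torque': array([ 0.01040829, -0.02523162, -0.00360827]), 'width': 1.0039251037052137}
scene [[511.5, 0.0, 321.6], [0.0, 511.5, 198.7], [0.0, 0.0, 1.0]] [1.586 0.01  1.149]
top [[435.6, 0.0, 323.5], [0.0, 435.6, 193.2], [0.0, 0.0, 1.0]] [0.416 0.015 1.128]
```

View pics/s0.png

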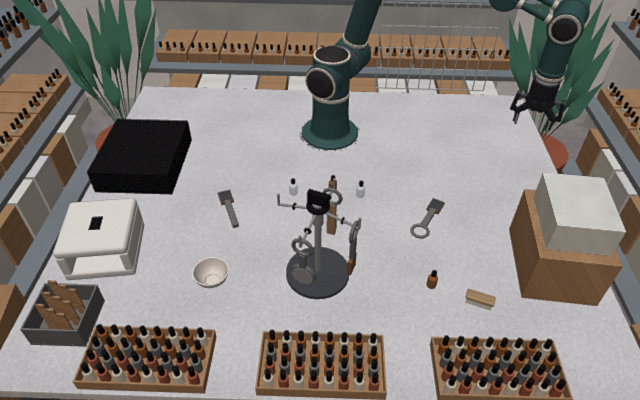

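View pics/t0.png

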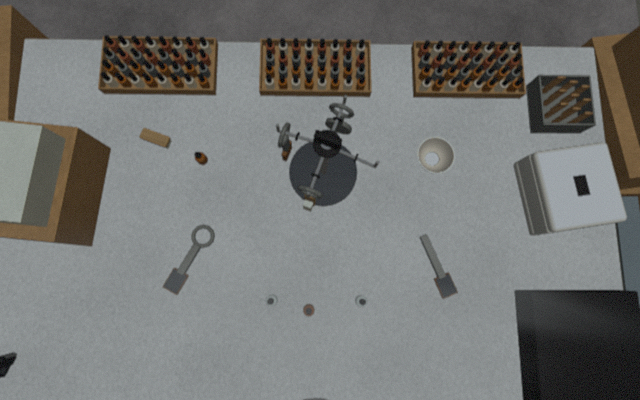

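The top view shows the looped file with its ring at about (203,236) and its paddle at (176,282). The carousel knob is at about (327,144), and the empty hook points right to about (376,163). Three bottles stand near (270–362, 300–310).

```bash
python3 - <<'E'
from h import *
z=np.load('pics/t0.npz');im,d=z['im'],z['d'];P=cloud('top',d)
# knob
u,v=np.meshgrid(np.arange(640),np.arange(400))
m=(P[...,2]>.295)&(P[...,2]<.33)&(abs(u-327)<30)&(abs(v-144)<30)
print('knob n',m.sum(),P[m].mean(0)); q=P[m][:,:2]; e,w=np.linalg.eigh(np.cov(q.T)); print(e**.5,w[:,1],np.ptp(q,0))
# base disc
m=(P[...,2]>.014)&(P[...,2]<.027)&(abs(u-323)<50)&(abs(v-172)<50)
c,r=cv2.minEnclosingCircle(P[m][:,:2].astype(np.float32).reshape(-1,1,2));print('disc',c,r)
# hook
m=(P[...,2]>.19)&(P[...,2]<.3)&(abs(u-365)<22)&(abs(v-158)<15)
for p,a,b in list(zip(P[m],u[m],v[m]))[::6]:print(a,b,p.round(3))
# file
m=(P[...,2]>.004)&(P[...,2]<.025)&(abs(u-190)<40)&(abs(v-258)<50)
g=cv2.cvtColor(im,cv2.COLOR_RGB2GRAY); m2=((g<125)&(abs(u-190)<40)&(abs(v-258)<50)).astype(np.uint8)
print(m.sum(),m2.sum())
cs,h=cv2.findContours(m2,cv2.RETR_CCOMP,cv2.CHAIN_APPROX_NONE)
for c,hh in zip(cs,h[0]):
    if len(c)>8: print(len(c),hh,cv2.minEnclosingCircle(c),cv2.minAreaRect(c))
cv2.imwrite('pics/c0.png',np.hstack([cv2.resize(im[205:305,140:240,::-1],None,fx=4,fy=4),cv2.resize(im[100:200,270:390,::-1],(400,333)).copy() if 0 else cv2.resize(im[105:205,280:380,::-1],None,fx=4,fy=4)]))
E
```

```text
knob n 269 [ 0.6731098  -0.02032804  0.30796133]
[0.00491752 0.01605674] [0.35473312 0.9349676 ] [0.03137327 0.05294192]
disc (0.6745375990867615, -0.020423242822289467) 0.08927759528160095
344 152 [ 0.662 -0.057  0.25 ]
347 153 [ 0.661 -0.064  0.246]
348 154 [ 0.659 -0.066  0.247]
346 155 [ 0.657 -0.062  0.245]
352 155 [ 0.657 -0.074  0.247]
350 156 [ 0.654 -0.07   0.248]
356 156 [ 0.654 -0.082  0.249]
354 157 [ 0.654 -0.079  0.241]
354 158 [ 0.651 -0.079  0.243]
354 159 [ 0.65  -0.079  0.241]
360 159 [ 0.65  -0.092  0.24 ]
358 160 [ 0.647 -0.087  0.241]
364 160 [ 0.648 -0.101  0.238]
362 161 [ 0.646 -0.096  0.238]
377 161 [ 0.638 -0.123  0.271]
363 162 [ 0.644 -0.098  0.239]
376 162 [ 0.636 -0.121  0.268]
366 163 [ 0.642 -0.105  0.237]
376 163 [ 0.635 -0.122  0.266]
369 164 [ 0.641 -0.112  0.234]
375 164 [ 0.635 -0.121  0.258]
371 165 [ 0.638 -0.116  0.235]
377 165 [ 0.634 -0.125  0.254]
375 166 [ 0.634 -0.123  0.244]
1070 981
167 [-1 -1  1 -1] ((186.48403930664062, 257.10107421875), 38.644832611083984) ((187.7793426513672, 257.8706970214844), (23.005102157592773, 77.11974334716797), 33.94358444213867)
43 [-1 -1 -1  0] ((202.55511474609375, 235.8228302001953), 8.196084976196289) ((202.75001525878906, 235.75001525878906), (14.849242210388184, 15.55634880065918), 45.0)
```

View pics/c0.png

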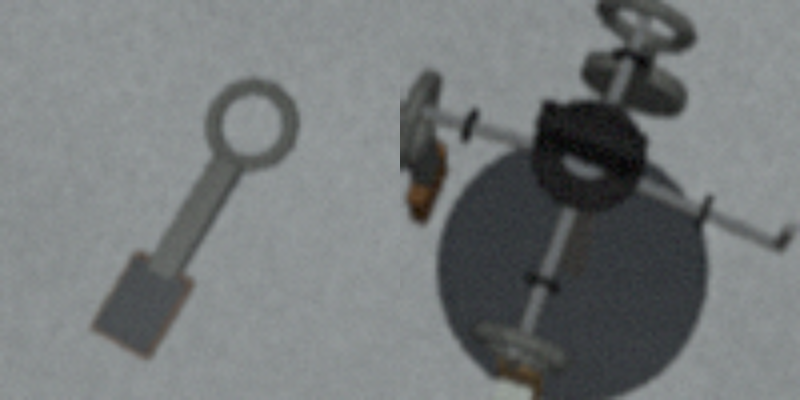

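The crop shows the ring and handle of the looped file clearly. The empty hook (no goods) points lower right, with its prong at about (376,163). I get the axis at about (0.674, -0.020) and an angle of about 1.21 rad. Next I measure the file and the height of the clutter along the path.

```bash
python3 - <<'E'
from h import *
z=np.load('pics/t0.npz');im,d=z['im'],z['d'];P=cloud('top',d)
u,v=np.meshgrid(np.arange(640),np.arange(400))
m=(P[...,2]>.005)&(P[...,2]<.03)&(abs(u-190)<40)&(abs(v-258)<50)
q=P[m][:,:2]; hole=ray('top',202.6,235.8,.01);print('loop',hole)
pad=q[np.linalg.norm(q-hole[:2],axis=1)>.11]; han=q[(np.linalg.norm(q-hole[:2],axis=1)>.04)&(np.linalg.norm(q-hole[:2],axis=1)<.095)]
print('paddle c',pad.mean(0),'handle c',han.mean(0), np.median(P[m][:,2]))
for c in(pad.mean(0),han.mean(0)):
    w=hole[:2]-c;print('dir',w,np.arctan2(w[1],w[0]),np.linalg.norm(w))
# clutter heights by region
s=np.load('pics/s0.npz');Q=np.vstack([P.reshape(-1,3),cloud('scene',s['d']).reshape(-1,3)])
ok=(Q[:,2]>.03)&(Q[:,2]<.8);Q=Q[ok]
for y in np.arange(.75,-.25,-.1):
    print('y%.2f'%y,[ (round(x,2),round(float(Q[(abs(Q[:,0]-x)<.05)&(abs(Q[:,1]-y)<.05)][:,2].max(initial=0)),2)) for x in np.arange(.25,.95,.1)])
E
```

```text
loop [0.50649491 0.28508623 0.01      ]
paddle c [0.39028362 0.347625  ] handle c [0.45337966 0.31523071] 0.013833493992198197
dir [ 0.1162113  -0.06253876] -0.4936975266829431 0.13197030802465923
dir [ 0.05311526 -0.03014448] -0.5162019258264621 0.06107307212158877
y0.75 [(np.float64(0.25), 0.0), (np.float64(0.35), 0.0), (np.float64(0.45), 0.11), (np.float64(0.55), 0.26), (np.float64(0.65), 0.27), (np.float64(0.75), 0.26), (np.float64(0.85), 0.0)]
y0.65 [(np.float64(0.25), 0.62), (np.float64(0.35), 0.62), (np.float64(0.45), 0.18), (np.float64(0.55), 0.27), (np.float64(0.65), 0.27), (np.float64(0.75), 0.26), (np.float64(0.85), 0.0)]
y0.55 [(np.float64(0.25), 0.62), (np.float64(0.35), 0.63), (np.float64(0.45), 0.18), (np.float64(0.55), 0.26), (np.float64(0.65), 0.26), (np.float64(0.75), 0.26), (np.float64(0.85), 0.04)]
y0.45 [(np.float64(0.25), 0.63), (np.float64(0.35), 0.0), (np.float64(0.45), 0.0), (np.float64(0.55), 0.0), (np.float64(0.65), 0.0), (np.float64(0.75), 0.04), (np.float64(0.85), 0.04)]
y0.35 [(np.float64(0.25), 0.0), (np.float64(0.35), 0.0), (np.float64(0.45), 0.0), (np
[... 328 characters left out ...]
(0.35), 0.07), (np.float64(0.45), 0.0), (np.float64(0.55), 0.0), (np.float64(0.65), 0.0), (np.float64(0.75), 0.0), (np.float64(0.85), 0.04)]
y0.05 [(np.float64(0.25), 0.0), (np.float64(0.35), 0.07), (np.float64(0.45), 0.0), (np.float64(0.55), 0.27), (np.float64(0.65), 0.31), (np.float64(0.75), 0.27), (np.float64(0.85), 0.04)]
y-0.05 [(np.float64(0.25), 0.0), (np.float64(0.35), 0.0), (np.float64(0.45), 0.0), (np.float64(0.55), 0.24), (np.float64(0.65), 0.31), (np.float64(0.75), 0.27), (np.float64(0.85), 0.05)]
y-0.15 [(np.float64(0.25), 0.0), (np.float64(0.35), 0.07), (np.float64(0.45), 0.0), (np.float64(0.55), 0.0), (np.float64(0.65), 0.27), (np.float64(0.75), 0.0), (np.float64(0.85), 0.04)]
```

Call:
{"method": "move_arm", "body": {
  "deltas": [
    [[0, 0, -0.05], [0.19, -0.3, 0.27], -1],
    [[0, 0, -0.09], [0.38, -0.6, 0.53], -1],
    [[0, 0, -0.1375], [0.57, -0.91, 0.8], -1]
  ]
}}

```text
time: 0.48
tool_pos: [0.3335, 0.5237, 0.3111]
tcp_rot: [-0.988, -2.982, 0.002]
wrist_force: [0.1, -0.8, 0.7]
width: 1.0
```

Call:
{"method": "move_arm", "body": {
  "deltas": [
    [[0, 0, -0.05], [0.19, -0.3, 0.25], -1],
    [[0, 0, -0.09], [0.38, -0.6, 0.5], -1],
    [[0, 0, -0.1375], [0.57, -0.91, 0.7], -1]
  ]
}}

```text
time: 0.85
tool_pos: [0.3908, 0.4328, 0.382]
tcp_rot: [1.304, 2.858, 0.0]
wrist_force: [0.2, -0.3, -0.9]
width: 0.999
```

Call:
{"method": "move_arm", "body": {
  "deltas": [
    [[0, 0, -0.05], [0.19, -0.3, 0], -1],
    [[0, 0, -0.09], [0.38, -0.6, 0], -1],
    [[0, 0, -0.1375], [0.567, -0.906, 0], -1]
  ]
}}

```text
time: 1.23
tool_pos: [0.4473, 0.3421, 0.3808]
tcp_rot: [-1.604, -2.701, 0.001]
wrist_force: [0.9, -0.3, -0.0]
width: 0.998
```

Call:
{"method": "move_arm", "body": {
  "deltas": [
    [[0, 0, -0.05], [0.19, -0.3, 0], -1],
    [[0, 0, -0.09], [0.38, -0.6, 0], -1],
    [[0, 0, -0.1375], [0.567, -0.906, 0], -1]
  ]
}}

```text
time: 1.6
tool_pos: [0.504, 0.2515, 0.3807]
tcp_rot: [-1.886, -2.512, 0.001]
wrist_force: [-0.8, -0.1, 0.1]
width: 1.0
```

Call:
{"method": "move_arm", "body": {
  "deltas": [
    [[0, 0, -0.05], [0.19, -0.3, 0], -1],
    [[0, 0, -0.09], [0.38, -0.6, 0], -1],
    [[0, 0, -0.1375], [0.567, -0.906, 0], -1]
  ]
}}

```text
time: 1.98
tool_pos: [0.5607, 0.161, 0.3806]
tcp_rot: [-2.146, -2.294, 0.001]
wrist_force: [0.7, -0.2, 1.0]
width: 0.998
```

Call:
{"method": "move_arm", "body": {
  "deltas": [
    [[0, 0, -0.05], [0.19, -0.3, 0], -1],
    [[0, 0, -0.09], [0.38, -0.6, 0], -1],
    [[0, 0, -0.1375], [0.567, -0.906, 0], -1]
  ]
}}

```text
time: 2.35
tool_pos: [0.6174, 0.0704, 0.3806]
tcp_rot: [-2.38, -2.049, 0.001]
wrist_force: [-0.1, 0.9, -0.2]
width: 0.998
```

Call:
{"method": "move_arm", "body": {
  "deltas": [
    [[0, 0, -0.05], [0.19, -0.3, 0], -1],
    [[0, 0, -0.09], [0.38, -0.6, 0], -1],
    [[0, 0, -0.1375], [0.567, -0.906, 0], -1],
    [[0, 0, -0.1375], [0.567, -0.906, 0], -1]
  ]
}}

```text
time: 2.85
tool_pos: [0.6744, -0.0215, 0.3796]
tcp_rot: [-2.588, -1.78, 0.003]
wrist_force: [0.0, 0.2, 0.9]
width: 1.001
```

```bash
python3 - <<'E'
from h import *
from scipy.spatial.transform import Rotation as Ro
s=status.read_state();R=Ro.from_rotvec(s['tcp_rot']).as_matrix();print(s['tool_pos'],R.round(3).tolist(),np.arctan2(R[1,1],R[0,1]),s['q'])
E
```

```text
[ 0.67435128 -0.02147284  0.37961991] [[0.358, 0.934, -0.002], [0.934, -0.358, -0.0], [-0.001, -0.002, -1.0]] -0.3659620324092766 [-6.84449327e-02  2.15160976e-01  1.39675686e+00 -5.83300661e-04
  1.53179538e+00  2.97539367e-01]
```

Call:
{"method": "move_arm", "body": {
  "deltas": [
    [[0, 0, 0], [0, 0.01, -0.25], -1],
    [[0, 0, 0], [0, 0.01, -0.5], -1],
    [[0, 0, 0], [0, 0.01, -0.75], -1],
    [[0, 0, 0], [0, 0.01, -1], -1],
    [[0, 0, 0], [0, 0.01, -1], -1]
  ]
}}

```text
time: 3.48
tool_pos: [0.6716, -0.0171, 0.278]
tcp_rot: [-2.581, -1.783, 0.007]
wrist_force: [0.2, -0.7, -0.0]
width: 0.999
```

Call:
{"method": "move_arm", "body": {
  "deltas": [
    [[0, 0, 0], [0, 0, 0], 1],
    [[0, 0, 0], [0, 0, 0], 1],
    [[0, 0, 0], [0, 0, 0], 1],
    [[0, 0, 0], [0, 0, 0], 1],
    [[0, 0, 0], [0, 0, 0], 1],
    [[0, 0, 0], [0, 0, 0], 1],
    [[0, 0, 0], [0, 0, 0], 1],
    [[0, 0, 0], [0, 0, 0], 1]
  ],
  "grip_force": 40
}}

```text
time: 4.47
tool_pos: [0.6763, -0.019, 0.2826]
tcp_rot: [2.582, 1.781, 0.007]
wrist_force: [7.3, -1.8, 0.6]
width: 0.179
```

Call:
{"method": "move_arm", "body": {
  "deltas": [
    [[0, 0, -0.03], [0.01, 0, 0], 1],
    [[0, 0, -0.08], [0.02, 0, 0], 1],
    [[0, 0, -0.14], [0.02, 0, 0], 1],
    [[0, 0, -0.2], [0.02, 0, 0], 1],
    [[0, 0, -0.26], [0.02, 0, 0], 1],
    [[0, 0, -0.32], [0.02, 0, 0], 1],
    [[0, 0, -0.38], [0.02, 0, 0], 1],
    [[0, 0, -0.44], [0.02, 0, 0], 1],
    [[0, 0, -0.5], [0.02, 0, 0], 1],
    [[0, 0, -0.56], [0.02, 0, 0], 1],
    [[0, 0, -0.62], [0.02, 0, 0], 1],
    [[0, 0, -0.67], [0.02, 0, 0], 1],
    [[0, 0, -0.71], [0.02, 0, 0], 1],
    [[0, 0, -0.74], [0.02, 0, 0], 1],
    [[0, 0, -0.76], [0.02, 0, 0], 1],
    [[0, 0, -0.767], [0.02, 0, 0], 1],
    [[0, 0, -0.767], [0.02, 0, 0], 1],
    [[0, 0, -0.767], [0.02, 0, 0], 1]
  ]
}}

```text
time: 6.72
tool_pos: [0.6776, -0.0209, 0.2826]
tcp_rot: [3.138, 0.003, 0.007]
wrist_force: [4.3, -6.9, 1.4]
width: 0.177
```

```bash
python3 - <<'E'
from h import *
from scipy.spatial.transform import Rotation as Ro
s=status.read_state();R=Ro.from_rotvec(s['tcp_rot']).as_matrix();print(s['tool_pos'],R.round(3).tolist(),np.arctan2(R[1,1],R[0,1]),s['q'],s['torque'])
im,d=snap('top','t1.png');P=cloud('top',d)
m=(P[...,2]>.225)&(P[...,2]<.28)&(P[...,0]<.6)&(P[...,0]>.5)&(abs(P[...,1]+.02)<.06)
for p in P[m][::5]:print(p.round(3))
w=P[m]-[.6745,-.0204,0];print(np.median(np.arctan2(-w[:,1],-w[:,0])))
E
```

```text
[ 0.6776176  -0.02086083  0.28256806] [[1.0, 0.002, 0.005], [0.002, -1.0, -0.004], [0.005, 0.004, -1.0]] -1.5687325800861343 [-0.06564217  0.24103922  1.53856015 -0.00373036  1.35712176  1.50386341] [-0.72479529 -0.44043315  0.0493479 ]
nan
  return _methods._mean(a, axis=axis, dtype=dtype,
  ret = ret.dtype.type(ret / rcount)
```

View pics/t1.png

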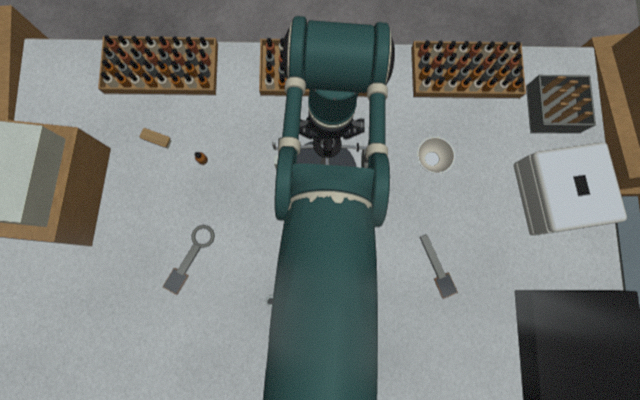

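The arm hides the carousel in this view, so I release, retreat towards the file and check the angle from there.

Call:
{"method": "move_arm", "body": {
  "deltas": [
    [[0, 0, 0], [0, 0, 0], -1],
    [[0, 0, 0], [0, 0, 0], -1],
    [[0, 0, 0], [0, 0, 0], -1],
    [[0, 0, 0], [0, 0, 0], -1],
    [[0, 0, 0], [0, 0, 0], -1],
    [[0, 0, 0], [0, 0, 0], -1]
  ]
}}

```text
time: 7.52
tool_pos: [0.6758, -0.0181, 0.2813]
tcp_rot: [-3.142, -0.005, 0.0]
wrist_force: [0.5, -0.7, 0.2]
width: 0.996
```

Call:
{"method": "move_arm", "body": {
  "deltas": [
    [[0, 0, 0], [0, 0, 0.25], -1],
    [[0, 0, 0], [0, 0, 0.5], -1],
    [[0, 0, 0], [0, 0, 0.75], -1],
    [[0, 0, 0], [0, 0, 1], -1]
  ]
}}

```text
time: 8.02
tool_pos: [0.6758, -0.0181, 0.3821]
tcp_rot: [-3.142, -0.005, -0.0]
wrist_force: [-0.1, 0.0, -0.1]
width: 0.998
```

Call:
{"method": "move_arm", "body": {
  "deltas": [
    [[0, 0, 0.1], [-0.15, 0.2, 0], -1],
    [[0, 0, 0.2], [-0.3, 0.4, 0], -1],
    [[0, 0, 0.3], [-0.44, 0.6, 0], -1],
    [[0, 0, 0.42], [-0.59, 0.853, 0], -1]
  ]
}}

```text
time: 8.52
tool_pos: [0.6164, 0.0675, 0.3813]
tcp_rot: [2.968, 1.029, 0.0]
wrist_force: [-0.3, 0.9, -0.4]
width: 1.0
```

Call:
{"method": "move_arm", "body": {
  "deltas": [
    [[0, 0, 0.1], [-0.15, 0.2, -0.15], -1],
    [[0, 0, 0.2], [-0.3, 0.4, -0.3], -1],
    [[0, 0, 0.3], [-0.44, 0.6, -0.45], -1],
    [[0, 0, 0.42], [-0.59, 0.853, -0.6], -1]
  ]
}}

```text
time: 9.02
tool_pos: [0.5574, 0.1529, 0.3209]
tcp_rot: [2.476, 1.934, 0.0]
wrist_force: [0.3, -0.6, -0.4]
width: 0.997
```

Call:
{"method": "move_arm", "body": {
  "deltas": [
    [[0, 0, 0.1], [-0.15, 0.2, -0.2], -1],
    [[0, 0, 0.2], [-0.3, 0.4, -0.4], -1],
    [[0, 0, 0.3], [-0.44, 0.6, -0.6], -1],
    [[0, 0, 0.42], [-0.59, 0.853, -0.8], -1]
  ]
}}

```text
time: 9.52
tool_pos: [0.4984, 0.2382, 0.2409]
tcp_rot: [1.717, 2.63, 0.001]
wrist_force: [0.1, -0.8, 0.5]
width: 1.002
```

Call:
{"method": "move_arm", "body": {
  "deltas": [
    [[0, 0, 0.1], [-0.15, 0.2, -0.2], -1],
    [[0, 0, 0.2], [-0.3, 0.4, -0.4], -1],
    [[0, 0, 0.3], [-0.44, 0.6, -0.6], -1],
    [[0, 0, 0.42], [-0.59, 0.853, -0.8], -1],
    [[0, 0, 0.42], [-0.59, 0.853, -0.8], -1]
  ]
}}

```text
time: 10.15
tool_pos: [0.4377, 0.3234, 0.1594]
tcp_rot: [-0.777, -3.041, 0.004]
wrist_force: [-0.5, -0.3, 0.1]
width: 1.002
```

```bash
python3 - <<'E'
from h import *
from scipy.spatial.transform import Rotation as Ro
s=status.read_state();R=Ro.from_rotvec(s['tcp_rot']).as_matrix();print(s['tool_pos'],R.round(3).tolist(),np.arctan2(R[1,1],R[0,1]),s['q'],s['wrist_force'])
im,d=snap('top','t2.png');P=cloud('top',d)
m=(P[...,2]>.225)&(P[...,2]<.28)&(P[...,0]<.64)&(P[...,0]>.5)&(abs(P[...,1]+.02)<.03)
for p in P[m][::4]:print(p.round(3))
u,v=np.meshgrid(np.arange(640),np.arange(400))
m=(P[...,2]>.295)&(P[...,2]<.33)&(abs(u-327)<30)&(abs(v-144)<30)
q=P[m][:,:2]; e,w=np.linalg.eigh(np.cov(q.T));print('knob',q.mean(0),w[:,1])
E
```

```text
[0.43769291 0.32337531 0.15937356] [[-0.877, 0.48, -0.003], [0.48, 0.877, -0.002], [0.002, -0.003, -1.0]] 1.070353663655932 [ 5.90375345e-01  7.73136539e-02  1.95858415e+00  2.77414659e-04
  1.10958782e+00 -4.80098892e-01] [-0.46086834 -0.32860506  0.13090024]
[ 0.638 -0.018  0.249]
[ 0.636 -0.018  0.249]
[ 0.635 -0.018  0.247]
[ 0.632 -0.018  0.247]
[ 0.63  -0.018  0.248]
[ 0.628 -0.018  0.249]
[ 0.627 -0.018  0.245]
[ 0.625 -0.018  0.243]
[ 0.623 -0.018  0.244]
[ 0.62  -0.018  0.244]
[ 0.618 -0.018  0.243]
[ 0.616 -0.018  0.244]
[ 0.615 -0.018  0.24 ]
[ 0.611 -0.016  0.249]
[ 0.611 -0.024  0.246]
[ 0.608 -0.015  0.251]
[ 0.609 -0.024  0.25 ]
[ 0.608 -0.012  0.241]
[ 0.606 -0.02   0.25 ]
[ 0.607 -0.028  0.248]
[ 0.606 -0.018  0.241]
[ 0.607 -0.026  0.239]
[ 0.604 -0.022  0.241]
[ 0.602 -0.022  0.242]
[ 0.599 -0.022  0.243]
[ 0.598 -0.022  0.241]
[ 0.596 -0.022  0.241]
[ 0.594 -0.022  0.239]
[ 0.592 -0.022  0.238]
[ 0.59  -0.022  0.238]
[ 0.587 -0.022  0.24 ]
[ 0.586 -0.022  0.237]
[ 0.583 -0.022  0.238]
[ 0.582 -0.022  0.236]
[ 0.58  -0.022  0.236]
[ 0.578 -0.022  0.236]
[ 0.575 -0.022  0.237]
[ 0.568 -0.021  0.266]
[ 0.566 -0.021  0.267]
[ 0.563 -0.021  0.27 ]
[ 0.562 -0.021  0.265]
[ 0.562 -0.021  0.254]
[ 0.562 -0.022  0.242]
knob [ 0.67311168 -0.02043381] [-9.99999983e-01  1.82431528e-04]
```

View pics/t2.png

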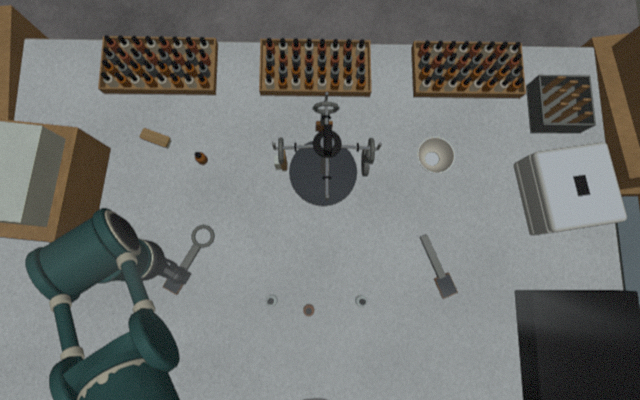

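The hook now points straight along -x: the knob line reads about 0.000 rad and the prong is at (0.563, -0.021). Now I go down on the handle.

Call:
{"method": "move_arm", "body": {
  "deltas": [
    [[0, 0, 0], [0.015, -0.02, -0.25], -1],
    [[0, 0, 0], [0.015, -0.02, -0.5], -1],
    [[0, 0, 0], [0.015, -0.02, -0.75], -1],
    [[0, 0, 0], [0.015, -0.02, -1], -1]
  ]
}}

```text
time: 10.7
tool_pos: [0.4432, 0.3208, 0.062]
tcp_rot: [0.785, 3.04, 0.003]
wrist_force: [-0.1, -0.1, 0.5]
width: 1.005
```

Call:
{"method": "move_arm", "body": {
  "deltas": [
    [[0, 0, 0], [0, 0, -0.2], -1],
    [[0, 0, 0], [0, 0, -0.4], -1],
    [[0, 0, 0], [0, 0, -0.5], -1],
    [[0, 0, 0], [0, 0, -0.56], -1],
    [[0, 0, 0], [0, 0, -0.56], -1]
  ]
}}

```text
time: 11.32
tool_pos: [0.4418, 0.321, 0.0056]
tcp_rot: [0.782, 3.042, 0.0]
wrist_force: [-0.2, 0.7, -0.4]
width: 0.998
```

```bash
python3 - <<'E'
from h import *
s=status.read_state();print(s['tool_pos'],s['wrist_force'])
im,d=snap('scene','s1.png');cv2.imwrite('pics/s1c.png',cv2.resize(im[150:290,340:520,::-1],None,fx=4,fy=4))
E
```

```text
[0.44177827 0.32098139 0.00557687] [-0.19572509  0.6764966  -0.43728063]
```

View pics/s1c.png

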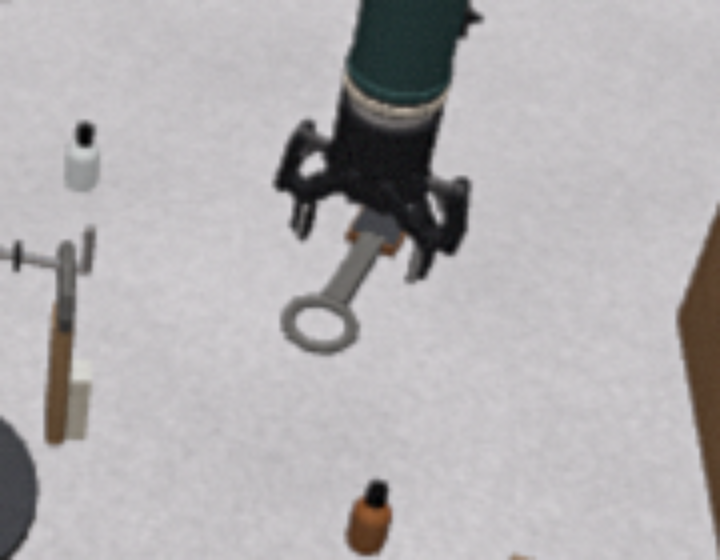

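The open fingers straddle the handle near its paddle end, with the ring free at crop pixel (320,322). Now I close and lift.

Call:
{"method": "move_arm", "body": {
  "deltas": [
    [[0, 0, 0], [0, 0, 0], 1],
    [[0, 0, 0], [0, 0, 0], 1],
    [[0, 0, 0], [0, 0, 0], 1],
    [[0, 0, 0], [0, 0, 0], 1],
    [[0, 0, 0], [0, 0, 0], 1],
    [[0, 0, 0], [0, 0, 0], 1],
    [[0, 0, 0], [0, 0, 0], 1],
    [[0, 0, 0], [0, 0, 0], 1]
  ],
  "grip_force": 50
}}

```text
time: 12.38
tool_pos: [0.4417, 0.3213, 0.0057]
tcp_rot: [0.781, 3.042, 0.001]
wrist_force: [-0.3, -0.1, 4.8]
width: 0.22
```

Call:
{"method": "move_arm", "body": {
  "deltas": [
    [[0, 0, 0], [0, 0, 0.1], 1],
    [[0, 0, 0], [0, 0, 0.3], 1],
    [[0, 0, 0], [0, 0, 0.55], 1],
    [[0, 0, 0], [0, 0, 0.8], 1],
    [[0, 0, 0], [0, 0, 1], 1]
  ]
}}

```text
time: 13.0
tool_pos: [0.441, 0.3208, 0.1061]
tcp_rot: [-0.781, -3.043, 0.001]
wrist_force: [-0.2, -0.4, -1.0]
width: 0.217
```

Call:
{"method": "move_arm", "body": {
  "deltas": [
    [[0, 0, 0], [0, 0, 0.25], 1],
    [[0, 0, 0], [0, 0, 0.5], 1],
    [[0, 0, 0], [0, 0, 0.75], 1],
    [[0, 0, 0], [0, 0, 1], 1]
  ]
}}

```text
time: 13.5
tool_pos: [0.4407, 0.3205, 0.2056]
tcp_rot: [-0.781, -3.042, 0.002]
wrist_force: [0.2, -0.5, -0.3]
width: 0.215
```

Call:
{"method": "move_arm", "body": {
  "deltas": [
    [[0, 0, 0], [0, 0, 0.25], 1],
    [[0, 0, 0], [0, 0, 0.5], 1],
    [[0, 0, 0], [0, 0, 0.75], 1],
    [[0, 0, 0], [0, 0, 0.95], 1],
    [[0, 0, 0], [0, 0, 0.95], 1]
  ]
}}

```text
time: 14.12
tool_pos: [0.442, 0.3215, 0.3021]
tcp_rot: [0.781, 3.041, 0.004]
wrist_force: [0.3, -0.4, -0.9]
width: 0.219
```

Call:
{"method": "move_arm", "body": {
  "deltas": [
    [[0, 0, 0.02], [0.01, -0.2, 0], 1],
    [[0, 0, 0.04], [0.02, -0.43, 0], 1],
    [[0, 0, 0.06], [0.02, -0.65, 0], 1],
    [[0, 0, 0.08], [0.03, -0.855, 0], 1]
  ]
}}

```text
time: 14.62
tool_pos: [0.4435, 0.2344, 0.2984]
tcp_rot: [-0.586, -3.084, 0.003]
wrist_force: [-0.4, -0.1, -1.0]
width: 0.219
```

Call:
{"method": "move_arm", "body": {
  "deltas": [
    [[0, 0, 0.02], [0.01, -0.2, 0], 1],
    [[0, 0, 0.04], [0.02, -0.43, 0], 1],
    [[0, 0, 0.06], [0.02, -0.65, 0], 1],
    [[0, 0, 0.08], [0.03, -0.855, 0], 1]
  ]
}}

```text
time: 15.12
tool_pos: [0.4464, 0.1491, 0.2985]
tcp_rot: [-0.392, -3.114, 0.002]
wrist_force: [1.0, -0.8, -1.2]
width: 0.214
```

Call:
{"method": "move_arm", "body": {
  "deltas": [
    [[0, 0, 0.02], [0.01, -0.2, 0], 1],
    [[0, 0, 0.04], [0.02, -0.43, 0], 1],
    [[0, 0, 0.06], [0.02, -0.65, 0], 1],
    [[0, 0, 0.08], [0.03, -0.855, 0], 1]
  ]
}}

```text
time: 15.62
tool_pos: [0.4494, 0.0637, 0.2986]
tcp_rot: [-0.195, -3.133, 0.001]
wrist_force: [0.3, 0.1, -1.3]
width: 0.217
```

Call:
{"method": "move_arm", "body": {
  "deltas": [
    [[0, 0, 0.02], [0.01, -0.2, 0], 1],
    [[0, 0, 0.04], [0.02, -0.43, 0], 1],
    [[0, 0, 0.06], [0.02, -0.65, 0], 1],
    [[0, 0, 0.08], [0.03, -0.855, 0], 1],
    [[0, 0, 0.08], [0.03, -0.855, 0], 1]
  ]
}}

```text
time: 16.25
tool_pos: [0.4526, -0.0218, 0.2987]
tcp_rot: [-0.004, -3.139, -0.0]
wrist_force: [-0.3, -0.2, -1.0]
width: 0.215
```

```bash
python3 - <<'E'
from h import *
from scipy.spatial.transform import Rotation as Ro
s=status.read_state();R=Ro.from_rotvec(s['tcp_rot']).as_matrix();print(s['tool_pos'],R.round(3).tolist(),np.arctan2(R[1,1],R[0,1]))
im,d=snap('top','t3.png');im2,d2=snap('scene','s3.png')
a=cv2.resize(im[130:250,280:380,::-1],None,fx=4,fy=4);b=cv2.resize(im2[150:270,260:360,::-1],None,fx=4,fy=4)
cv2.imwrite('pics/c3.png',np.hstack([a,b]))
for n,dd in(('top',d),('scene',d2)):
    P=cloud(n,dd);m=(P[...,2]>.28)&(P[...,2]<.325)&(P[...,0]<.58)&(P[...,0]>.48)&(abs(P[...,1]+.02)<.05)
    print(n,m.sum(),P[m].min(0) if m.sum() else'',P[m].max(0) if m.sum() else '',P[m].mean(0))
E
```

```text
[ 0.45257559 -0.02182365  0.29873276] [[-1.0, 0.002, -0.003], [0.002, 1.0, 0.0], [0.003, 0.0, -1.0]] 1.568552986117562
top 8 [ 0.55325366 -0.03084601  0.30290631] [ 0.55554939 -0.01931527  0.30507148] [ 0.55440647 -0.02507665  0.30400268]
scene 223 [ 0.48070883 -0.0500073   0.29638491] [0.55630229 0.00606887 0.31406262] [ 0.52294624 -0.02160666  0.30539686]
```

View pics/c3.png

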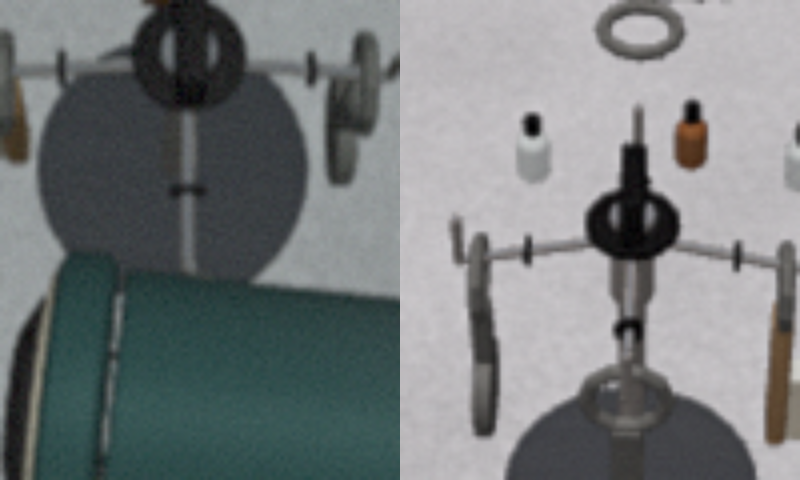

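The scene crop shows the ring held level behind the prong, centred on the arm's line (ring at about crop (240,30), prong below it). The ring centre is at about x=0.526, y=-0.022. I go 33 mm forward, then down 54 mm.

Call:
{"method": "move_arm", "body": {
  "deltas": [
    [[0, 0, 0], [0.1, 0, 0], 1],
    [[0, 0, 0], [0.2, 0, 0], 1],
    [[0, 0, 0], [0.3, 0, 0], 1],
    [[0, 0, 0], [0.33, 0, 0], 1],
    [[0, 0, 0], [0.33, 0, 0], 1]
  ]
}}

```text
time: 16.98
tool_pos: [0.4865, -0.0209, 0.3001]
tcp_rot: [0.0, -3.141, -0.0]
wrist_force: [-0.2, -0.2, -0.6]
width: 0.219
```

```bash
python3 - <<'E'
from h import *
print(status.read_state()['tool_pos'])
im2,d2=snap('scene','s4.png')
print('prong tip px',proj('scene',[.563,-.021,.268]))
P=cloud('scene',d2);m=(P[...,2]>.28)&(P[...,2]<.32)&(P[...,0]<.61)&(P[...,0]>.525)&(abs(P[...,1]+.02)<.05)
print(m.sum(),P[m].min(0),P[m].max(0))
cv2.imwrite('pics/c4.png',cv2.resize(im2[140:240,260:380,::-1],None,fx=5,fy=5))
E
```

```text
[ 0.48653549 -0.02088203  0.3000922 ]
prong tip px [319.24204722 175.84942236]
212 [ 0.52540574 -0.05036218  0.2979672 ] [0.59044627 0.00673916 0.31521686]
```

View pics/c4.png

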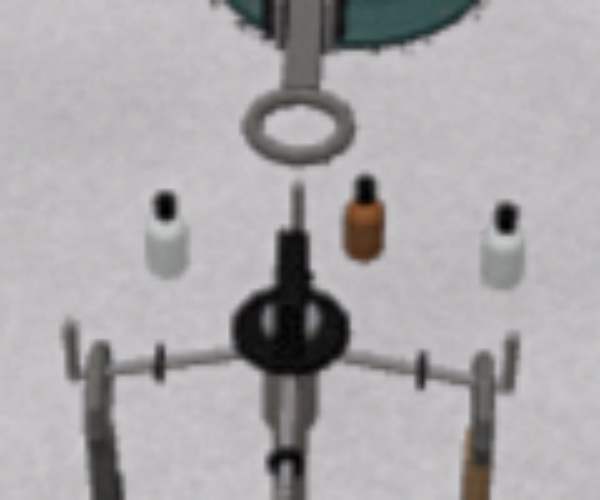

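The ring centre is at crop (299,126) and the prong tip at (297,185). They are aligned sideways, and by depth the ring's front edge is at x=0.590, so its centre is at 0.560. Lowering.

Call:
{"method": "move_arm", "body": {
  "deltas": [
    [[0, 0, 0], [0, 0, -0.08], 1],
    [[0, 0, 0], [0, 0, -0.16], 1],
    [[0, 0, 0], [0, 0, -0.24], 1],
    [[0, 0, 0], [0, 0, -0.32], 1],
    [[0, 0, 0], [0, 0, -0.4], 1],
    [[0, 0, 0], [0, 0, -0.47], 1],
    [[0, 0, 0], [0, 0, -0.52], 1],
    [[0, 0, 0], [0, 0, -0.54], 1],
    [[0, 0, 0], [0, 0, -0.54], 1]
  ]
}}

```text
time: 18.15
tool_pos: [0.4864, -0.021, 0.2463]
tcp_rot: [-0.0, 3.142, -0.0]
wrist_force: [0.3, 0.5, -0.5]
width: 0.216
```

```bash
python3 - <<'E'
from h import *
s=status.read_state();print(s['tool_pos'],s['wrist_force'])
im2,d2=snap('scene','s5.png')
cv2.imwrite('pics/c5.png',cv2.resize(im2[140:240,260:380,::-1],None,fx=5,fy=5))
E
```

```text
[ 0.48640016 -0.02098821  0.24629677] [ 0.30038797  0.51136479 -0.50334886]
```

View pics/c5.png

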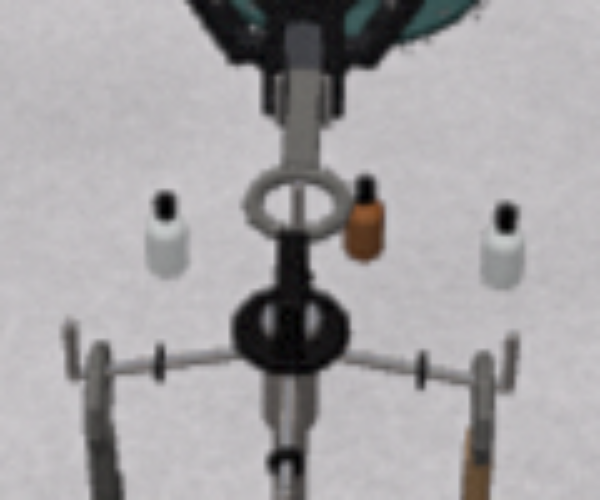

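The prong now stands up through the ring (crop (297,180–228)) with no contact force. Releasing.

Call:
{"method": "move_arm", "body": {
  "deltas": [
    [[0, 0, 0], [0, 0, 0], -1],
    [[0, 0, 0], [0, 0, 0], -1],
    [[0, 0, 0], [0, 0, 0], -1],
    [[0, 0, 0], [0, 0, 0], -1],
    [[0, 0, 0], [0, 0, 0], -1],
    [[0, 0, 0], [0, 0, 0], -1],
    [[0, 0, 0], [0, 0, 0], -1],
    [[0, 0, 0], [0, 0, 0], -1]
  ]
}}

```text
time: 19.2
tool_pos: [0.4863, -0.021, 0.2463]
tcp_rot: [0.0, -3.142, -0.0]
wrist_force: [0.3, -0.2, -0.3]
width: 0.998
```

Call:
{"method": "move_arm", "body": {
  "deltas": [
    [[0, 0, 0], [0, 0, 0.2], -1],
    [[0, 0, 0], [0, 0, 0.4], -1],
    [[0, 0, 0], [0, 0, 0.6], -1],
    [[0, 0, 0], [0, 0, 0.8], -1],
    [[0, 0, 0], [0, 0, 1], -1]
  ]
}}

```text
time: 19.82
tool_pos: [0.4864, -0.021, 0.3476]
tcp_rot: [-0.0, 3.141, -0.0]
wrist_force: [-0.5, 0.0, -0.5]
width: 1.003
```

Call:
{"method": "move_arm", "body": {
  "deltas": [
    [[0, 0, 0], [-0.1, 0.2, 0.1], -1],
    [[0, 0, 0], [-0.2, 0.4, 0.1], -1],
    [[0, 0, 0], [-0.2, 0.6, 0.1], -1],
    [[0, 0, 0], [-0.2, 0.8, 0.1], -1],
    [[0, 0, 0], [-0.2, 1, 0.1], -1]
  ]
}}

```text
time: 20.45
tool_pos: [0.4664, 0.0797, 0.3571]
tcp_rot: [-0.0, 3.141, 0.0]
wrist_force: [0.2, 0.9, -0.2]
width: 1.002
```

Call:
{"method": "move_arm", "body": {
  "deltas": [
    [[0, 0, 0], [0, 0.25, 0], -1],
    [[0, 0, 0], [0, 0.5, 0], -1],
    [[0, 0, 0], [0, 0.75, 0], -1],
    [[0, 0, 0], [0, 1, 0], -1]
  ]
}}

```text
time: 20.95
tool_pos: [0.4664, 0.1799, 0.357]
tcp_rot: [-0.0, 3.141, 0.0]
wrist_force: [0.7, -0.5, 0.8]
width: 0.998
```

Call:
{"method": "move_arm", "body": {
  "deltas": [
    [[0, 0, 0], [0, 0.25, 0], -1],
    [[0, 0, 0], [0, 0.5, 0], -1],
    [[0, 0, 0], [0, 0.75, 0], -1],
    [[0, 0, 0], [0, 1, 0], -1],
    [[0, 0, 0], [0, 1, 0], -1],
    [[0, 0, 0], [0, 1, 0], -1],
    [[0, 0, 0], [0, 1, 0], -1],
    [[0, 0, 0], [0, 1, 0], -1],
    [[0, 0, 0], [0, 1, 0], -1],
    [[0, 0, 0], [0, 1, 0], -1],
    [[0, 0, 0], [0, 1, 0], -1],
    [[0, 0, 0], [0, 1, 0], -1],
    [[0, 0, 0], [0, 1, 0], -1],
    [[0, 0, 0], [0, 1, 0], -1],
    [[0, 0, 0], [0, 1, 0], -1],
    [[0, 0, 0], [0, 1, 0], -1]
  ]
}}

```text
time: 22.95
tool_pos: [0.4663, 0.2791, 0.3563]
tcp_rot: [0.0, -3.142, 0.0]
wrist_force: [0.0, -0.8, -0.2]
width: 0.996
```

```bash
python3 - <<'E'
from h import *
ims=[]
for i in range(2):
    im,d=snap('top','t6%d.png'%i);im2,d2=snap('scene','s6%d.png'%i);ims.append((im,im2))
P=cloud('top',d);u,v=np.meshgrid(np.arange(640),np.arange(400))
m=(P[...,2]>.295)&(P[...,2]<.33)&(abs(u-327)<30)&(abs(v-144)<30)
q=P[m][:,:2]; e,w=np.linalg.eigh(np.cov(q.T));print('knob',q.mean(0),w[:,1])
for n,k,(a,b,c,e) in(('top',0,(130,250,280,380)),('scene',1,(160,280,270,370))):
    x=[cv2.GaussianBlur(t[k],(5,5),0)[a:b,c:e].astype(int) for t in ims];print(n,'diff',abs(x[0]-x[1]).max())
cv2.imwrite('pics/c6.png',np.hstack([cv2.resize(im[130:250,280:380,::-1],None,fx=4,fy=4),cv2.resize(im2[160:310,260:385,::-1],(400,480))]))
print(status.read_state()['time'])
E
```

```text
knob [ 0.67290762 -0.0204804 ] [-0.99999911 -0.00133706]
top diff 99
scene diff 121
23.15
```

View pics/c6.png

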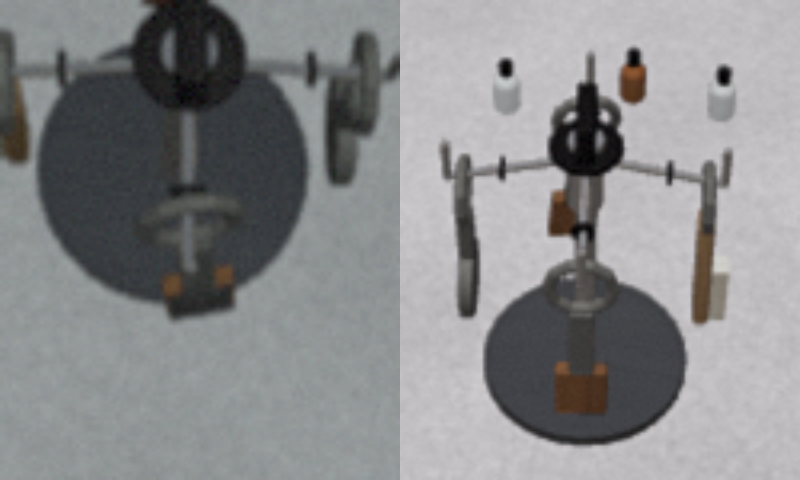

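The file hangs by its ring on the empty hook and the carousel still points to the robot (0.001 rad), but the frames differ, so it is still swinging. There is time to let it settle.

Call:
{"method": "move_arm", "body": {
  "deltas": [
    [[0, 0, 0], [0, 0, 0], -1],
    [[0, 0, 0], [0, 0, 0], -1],
    [[0, 0, 0], [0, 0, 0], -1],
    [[0, 0, 0], [0, 0, 0], -1],
    [[0, 0, 0], [0, 0, 0], -1],
    [[0, 0, 0], [0, 0, 0], -1],
    [[0, 0, 0], [0, 0, 0], -1],
    [[0, 0, 0], [0, 0, 0], -1],
    [[0, 0, 0], [0, 0, 0], -1],
    [[0, 0, 0], [0, 0, 0], -1],
    [[0, 0, 0], [0, 0, 0], -1],
    [[0, 0, 0], [0, 0, 0], -1],
    [[0, 0, 0], [0, 0, 0], -1],
    [[0, 0, 0], [0, 0, 0], -1],
    [[0, 0, 0], [0, 0, 0], -1],
    [[0, 0, 0], [0, 0, 0], -1],
    [[0, 0, 0], [0, 0, 0], -1],
    [[0, 0, 0], [0, 0, 0], -1],
    [[0, 0, 0], [0, 0, 0], -1],
    [[0, 0, 0], [0, 0, 0], -1]
  ]
}}

```text
time: 25.65
tool_pos: [0.4664, 0.279, 0.3563]
tcp_rot: [0.0, -3.142, 0.0]
wrist_force: [-0.2, -0.2, -0.5]
width: 1.003
```

Call:
{"method": "move_arm", "body": {
  "deltas": [
    [[0, 0, 0], [0, 0, 0], -1],
    [[0, 0, 0], [0, 0, 0], -1],
    [[0, 0, 0], [0, 0, 0], -1],
    [[0, 0, 0], [0, 0, 0], -1],
    [[0, 0, 0], [0, 0, 0], -1],
    [[0, 0, 0], [0, 0, 0], -1],
    [[0, 0, 0], [0, 0, 0], -1],
    [[0, 0, 0], [0, 0, 0], -1],
    [[0, 0, 0], [0, 0, 0], -1],
    [[0, 0, 0], [0, 0, 0], -1],
    [[0, 0, 0], [0, 0, 0], -1],
    [[0, 0, 0], [0, 0, 0], -1],
    [[0, 0, 0], [0, 0, 0], -1],
    [[0, 0, 0], [0, 0, 0], -1],
    [[0, 0, 0], [0, 0, 0], -1],
    [[0, 0, 0], [0, 0, 0], -1],
    [[0, 0, 0], [0, 0, 0], -1],
    [[0, 0, 0], [0, 0, 0], -1],
    [[0, 0, 0], [0, 0, 0], -1],
    [[0, 0, 0], [0, 0, 0], -1]
  ]
}}

```text
time: 28.15
tool_pos: [0.4664, 0.279, 0.3563]
tcp_rot: [0.0, -3.142, -0.0]
wrist_force: [0.8, 0.5, 0.4]
width: 0.999
```

Call:
{"method": "move_arm", "body": {
  "deltas": [
    [[0, 0, 0], [0, 0, 0], -1],
    [[0, 0, 0], [0, 0, 0], -1],
    [[0, 0, 0], [0, 0, 0], -1],
    [[0, 0, 0], [0, 0, 0], -1],
    [[0, 0, 0], [0, 0, 0], -1],
    [[0, 0, 0], [0, 0, 0], -1],
    [[0, 0, 0], [0, 0, 0], -1],
    [[0, 0, 0], [0, 0, 0], -1],
    [[0, 0, 0], [0, 0, 0], -1],
    [[0, 0, 0], [0, 0, 0], -1],
    [[0, 0, 0], [0, 0, 0], -1],
    [[0, 0, 0], [0, 0, 0], -1],
    [[0, 0, 0], [0, 0, 0], -1],
    [[0, 0, 0], [0, 0, 0], -1],
    [[0, 0, 0], [0, 0, 0], -1],
    [[0, 0, 0], [0, 0, 0], -1],
    [[0, 0, 0], [0, 0, 0], -1],
    [[0, 0, 0], [0, 0, 0], -1],
    [[0, 0, 0], [0, 0, 0], -1],
    [[0, 0, 0], [0, 0, 0], -1]
  ]
}}

```text
time: 30.65
tool_pos: [0.4663, 0.279, 0.3563]
tcp_rot: [0.0, -3.142, -0.0]
wrist_force: [-0.7, -0.4, -0.2]
width: 1.0
```

```bash
cat > chk.py <<'E'
from h import *
A=[];B=[]
for i in range(8):
    B.append(cv2.GaussianBlur(read_camera('scene')[0],(5,5),0)[160:310,260:385].astype(int)); im,d=read_camera('top'); A.append(cv2.GaussianBlur(im,(5,5),0)[130:250,280:380].astype(int))
for n,X in(('scene',B),('top',A)): print(n,'diffs',[int(abs(x-X[0]).max()) for x in X[1:]])
# control: same-size patch of bare counter noise
P=cloud('top',d);u,v=np.meshgrid(np.arange(640),np.arange(400))
m=(P[...,2]>.295)&(P[...,2]<.33)&(abs(u-327)<30)&(abs(v-144)<30)
q=P[m][:,:2]; e,w=np.linalg.eigh(np.cov(q.T));print('knob',w[:,1],status.read_state()['time'])
E
python3 chk.py
```

```text
scene diffs [14, 19, 18, 18, 18, 19, 18]
top diffs [6, 7, 6, 6, 6, 5, 6]
knob [-0.99998675  0.00514782] 31.45
```

Call:
{"method": "move_arm", "body": {
  "deltas": [
    [[0, 0, 0], [0, 0, 0], -1],
    [[0, 0, 0], [0, 0, 0], -1],
    [[0, 0, 0], [0, 0, 0], -1],
    [[0, 0, 0], [0, 0, 0], -1],
    [[0, 0, 0], [0, 0, 0], -1],
    [[0, 0, 0], [0, 0, 0], -1],
    [[0, 0, 0], [0, 0, 0], -1],
    [[0, 0, 0], [0, 0, 0], -1],
    [[0, 0, 0], [0, 0, 0], -1],
    [[0, 0, 0], [0, 0, 0], -1],
    [[0, 0, 0], [0, 0, 0], -1],
    [[0, 0, 0], [0, 0, 0], -1],
    [[0, 0, 0], [0, 0, 0], -1],
    [[0, 0, 0], [0, 0, 0], -1],
    [[0, 0, 0], [0, 0, 0], -1],
    [[0, 0, 0], [0, 0, 0], -1],
    [[0, 0, 0], [0, 0, 0], -1],
    [[0, 0, 0], [0, 0, 0], -1],
    [[0, 0, 0], [0, 0, 0], -1],
    [[0, 0, 0], [0, 0, 0], -1]
  ]
}}

```text
time: 33.95
tool_pos: [0.4663, 0.279, 0.3563]
tcp_rot: [0.0, -3.142, 0.0]
wrist_force: [-0.4, -0.2, 0.6]
width: 1.0
```

```bash
python3 chk.py; python3 - <<'E'
from h import *
im,d=snap('top','t7.png');im2,d2=snap('scene','s7.png')
cv2.imwrite('pics/c7.png',np.hstack([cv2.resize(im[130:250,280:380,::-1],None,fx=4,fy=4),cv2.resize(im2[160:310,260:385,::-1],(400,480))]))
E
```

```text
scene diffs [4, 3, 3, 4, 4, 3, 3]
top diffs [6, 7, 6, 6, 5, 6, 6]
knob [-9.99999998e-01 -5.73141294e-05] 34.75
```

View pics/c7.png

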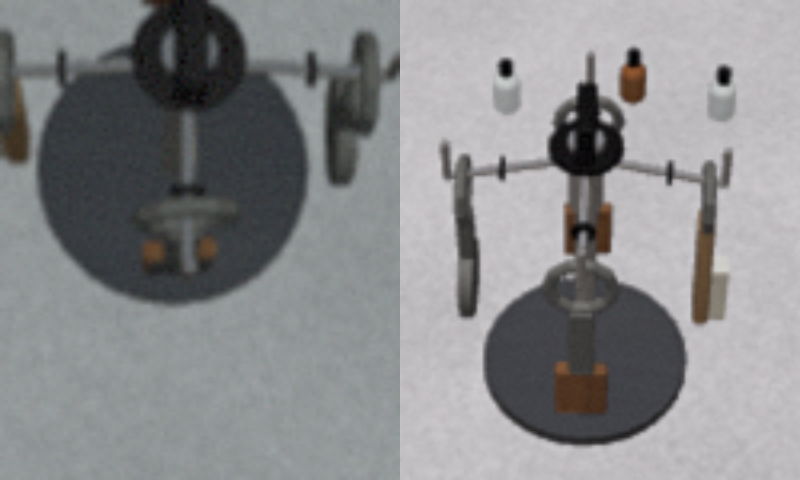

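The file hangs plumb by its ring on the front hook, between prong and bead. It is still (frame differences are at noise level) and the knob line reads 0.000 rad. Handing in.

```bash
python3 -c "
from h import *
print(order.finish_job())"
```

```text
the job is handed in; nothing more can be done
None
```

The job is done and handed in at about 35 s of the 56 s allowed. I turned the carousel by its knob about 1.21 rad clockwise until the empty hook pointed at the robot. Then I gripped the looped file by its handle, lowered its loop over the prong, let go and moved the arm clear.

- **Hook direction:** the last reading of the knob line was 0.000 rad. The readings after release ranged up to 0.005 rad, which I take as measurement noise.
- **File:** it hangs by its loop on that hook, between the prong and the bead.
- **Stillness:** just after release the pictures still showed it swinging. After about 11 s of waiting, the final frames differed only by camera noise.
- **Contact:** wrist force readings at the end of each move stayed below about 9 N. They were near zero when handed in, with the gripper open about 0.3 m from the carousel.

No check failed. One early look at the hook's angle gave no reading because the arm was in the way; I repeated it after moving clear.

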